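# Seat the reference pin in the floating well

## Task

Take the steel reference pin out of its grey stand and seat it in the bore of the aluminium well block. The bore is a tight fit and sits in a plate that floats on the block, so lean the pin about 20 degrees, let the low edge of its foot into the bore first, then straighten it upright and slide it gently home until its collar rests on the plate, and let go. Feel your way and never force it (press well under 25 N), and do not disturb the petri dish, tape roll, timer or beaker.

Things in the scene. Friction and masses are not known exactly. Their poses are not given: they have to be found in the camera images.
- pin: Reference pin, 0.18 kg, 95 mm tall. Origin: centre of the foot's face; z runs up the pin. From the foot up: round steel shaft, 22 mm diameter, 45 mm long (1 mm chamfer at the foot); round collar, 34 mm diameter, z 45 to 50 mm; black square grip 18 x 18 mm, z 50 to 95 mm, faces along the pin's x and y. It starts standing upright, loose in the stand, foot 6 mm above the worktop.
- pin_stand: Grey plastic parking stand, fixed, 66 x 66 x 26 mm, origin at the centre of its underside. A loose hole 26 mm wide and 20 mm deep in its middle holds the pin. A taller purple mixer (about 0.2 m, not listed) stands between the stand and the well block: carry the pin over it.
- well_block: Aluminium well block, fixed, 120 x 120 mm, screw heads at its corners, origin at the centre of its underside, z up. Housing 52 mm high; on it lies a flat steel plate 92 x 92 mm, sides along the block's x and y, upper face 60 mm above the worktop, with the bore in its middle. With the pin home, its foot is 15 mm above the worktop and its collar rests on the plate, clear of the pocket's bottom.
- plate_mid (a point): Point on the block's axis at the height of the plate's upper face; axes as the block's. The bore, 23 mm wide, sharp-edged, over 45 mm deep, is NOT exactly here: the plate with the bore slides on the block up to 11 mm along the block's x and y, needs about 6 N along each to be pushed, has no spring, cannot tilt, and starts up to 10 mm off in x and in y. Where it stands is seen or felt only.
- petri_dish: Closed round petri dish, 94 mm wide, 14 mm high, origin at the centre of its underside; a bystander.
- label_tape: Roll of white label tape lying flat, 78 mm wide, 19 mm high, origin at the centre of its underside; a bystander.
- bench_timer: Small white bench timer, 53 x 62 x 34 mm, origin at the centre of its underside; a bystander.
- cup_pp: Clear plastic beaker, 88 x 94 x 86 mm, origin at the centre of its underside; a bystander.
Mind the look-alikes: they are no part of the job. There is more than one size of the pin; the job needs the smaller.

How it is judged:
By the outcome, as a careful person would: the job done as asked, in the order asked, and still so for the second after the job is handed in, with the robot touching nothing.
It also fails if it takes over 67 s, if anything falls off the work surface, if the arm or the gripper's body presses on something with over 40 N, if the wrist force passes 120 N, or if a joint passes its speed limit or range.

## Robot

A 6-joint arm with a two-finger parallel gripper is mounted at the origin on a cart in front of the work surface, level with it; the furniture and walls round the work are solid. World frame = base frame: x ahead of the robot, y to its left, z up, the work surface at z = 0. Lengths are in m, angles in rad, forces in N, time in s.
With the tool pointing down it reaches from about 0.35 to 0.85 m from the base axis. Payload 8.1 kg.
Tool frame: the origin (TCP) lies at the very end of the fingers, on their centre line; the grasp point (between the pads) lies 19 mm behind it; z points along the fingers, y is the line along which they close (so a half turn about z gives the same grasp; the last joint's range is limited). The gripper opens to 93 mm and grips with 3 to 60 N. Pads are 15 mm wide; open, the fingers measure 128 mm over their backs; the gripper's body (75 mm by 188 mm) begins 65 mm behind the grasp point.
Start: joints at [-1.388, 0.13, 1.488, -0, 1.523, -0.085], TCP at [0.159, -0.579, 0.219] pointing down, gripper open.
Joint ranges: [-2.96, 2.96], [-0.89, 2.26], [0.02, 2.5], [-1.34, 4.48], [0, 2.73], [-2.66, 2.66]. Speed limits (rad/s): [2.39, 2.39, 2.79, 3.14, 3.14, 3.14].

## Interface

Orientations are given as a rotation vector (axis times angle).
In Python, from plant import robot gives the robot as it stands. The module is installed in compiled form; this text tells all that it offers.
- The arm moves only by the tool play_rows, never from a script. Its argument "increments" is text: rows parted by semicolons, each of 5 numbers parted by spaces: the shift along the tool's x, y, z in mm, then the turn about the tool's z in degrees, then the closure, from -1 (fully open) to 1 (shut). In form: dx dy dz yaw claw; .... A call has 1 to 20 rows; each row is the pose to reach, as a shift and turn from the pose commanded when the call began, along the tool's axes at that moment; what a row does not reach only later rows make up. A row lasts 1/10 s, in which the tool goes at most 50 mm and 8.59 degrees, less where a joint would pass 70% of its speed; a pose out of reach is approached as far as the arm can. A call with a gripper value outside its range is refused whole. The fingers move at their own pace and stop on an object; "force" is the grip in N (left out, the last holds). Time passes only in rows, so rows that repeat a pose let the fingers close. It gives the time, the measured TCP pose, the force, the opening and the grip force at its end, in the units of the state.
- robot.read_state(): the state, without advancing time (a new reading comes with each control period).
- robot.read_camera(name): name is "scene" or "top" or "wrist"; returns the picture (384x512x3 uint8, blue, green, red); there is no depth.
- robot.calibration(name): a dict with "vertical_fov" (degrees; the focal length in pixels is half the picture's height over the tangent of half this angle, whatever the lens; pixels are square), "cx", "cy" (the principal point, pixels), "rvec" (rotation vector, rad) and "tvec" (3), from world to camera coordinates, as OpenCV has them. Camera axes: x right, y down, z forward; pixel columns grow to the right and rows downward; lengths in m; the calibration is good to about 2 mm. A picture is of the moment at which its call begins: read the wrist's pose just before it. calibration takes no time and is no camera call; for the wrist camera it gives the pose at the moment of the call.
- robot.close_job(): hands the job in; it is judged then, once.
Trained networks look in the newest picture that a camera, given by its name, has taken for a name from the list of things; names that differ only in an ending like _2 or _b are one class to them, and where a whole thing is asked for, a point or a joint stands for the part that bears it (a point fixed in the world has none). Each returns a list of dicts, best first, with "conf" (0 to 1); they miss things now and then, are a little off and sometimes report something else, mostly with a low value. They report only what shows in the picture. A call takes as long as a camera call. They do not tell look-alikes from the thing itself.
- robot.recognise(camera, query): "centre" ([x, y, z] in m, in world coordinates, good to about 4 mm: the middle of the surface that is visible of it).
- robot.regions_of(camera, query): "pixels" (384x512 bool, what is visible of it).
- robot.landmark_of(camera, query): "centre" ([x, y, z] in m, in world coordinates, good to about 4 mm: a listed point, or the origin of a listed thing).
The state is a dict: "t": time; "q": joint angles; "dq": joint speeds; "joint_torque": joint torques, N m; "tool_pos": TCP position; "orientation": TCP orientation; "force": force on the tool from outside, world axes, zero at the start; "wrist_torque": the same for the moment, N m; "opening": finger opening in m; "gripper_force": force on a finger pad.
Only numpy, scipy, OpenCV 4.12 (cv2) and the standard library are available. Lean on these libraries where they do the work, as an engineer would, in place of code of your own. Each camera call takes 0.05 s, during which the arm holds its last target. There are 200 camera calls.

## Working session

There is one attempt and no reset: what is moved stays moved. The work goes in short steps, Python scripts to look and compute and a tool call to move; the robot and the scene stay as the last step left them, time stands still between calls to the robot, and variables do not carry over. Pictures are saved under pics/ and viewed, at most 10 in all, crops included, and the job is handed in when it is done.

Besides the shell and the picture viewer there is one more tool, called after ">>>" as a command line: name --argument value ..., lists and objects as JSON in quotes. play_rows: Moves the arm, as the interface text tells. Its arguments: {"type":"object","properties":{"increments":{"type":"string"},"force":{"type":"number"}},"required":["increments"]}

```bash
mkdir -p pics; cat > h.py <<'E'
import numpy as np, cv2
from scipy.spatial.transform import Rotation as R
from plant import robot
np.set_printoptions(precision=4,suppress=True)
def cal(n):
    c=robot.calibration(n); f=192/np.tan(np.radians(c["vertical_fov"])/2)
    K=np.array([[f,0,c["cx"]],[0,f,c["cy"]],[0,0,1]]); return K,R.from_rotvec(np.ravel(c["rvec"])).as_matrix(),np.ravel(c["tvec"])
def px2w(C,u,v,z):
    K,Rm,t=C; d=Rm.T@np.linalg.solve(K,[u,v,1]); o=-Rm.T@t; return o+d*(z-o[2])/d[2]
def w2px(C,p):
    K,Rm,t=C; q=K@(Rm@np.asarray(p)+t); return q[:2]/q[2]
def st():
    s=robot.read_state(); print("t",s["t"],"pos",np.array(s["tool_pos"]),"ori\n",R.from_rotvec(s["orientation"]).as_matrix(),"\nF",np.array(s["force"]),"T",np.array(s["wrist_torque"]),"open",s["opening"],"g",s["gripper_force"],"q",np.array(s["q"])); return s
E
python3 - <<'E'
from h import *
st()
for n in["scene","top"]:
    im=robot.read_camera(n); cv2.imwrite(f"pics/{n}0.png",im)
    C=cal(n); print(n,"cam at",-C[1].T@C[2], "f",C[0][0,0])
    for q in["pin","pin_stand","well_block","plate_mid"]:
        for r in robot.landmark_of(n,q): print(n,q,np.array(r["centre"]),round(r["conf"],2),w2px(C,r["centre"]))
E
```

```text
t 0.0 pos [ 0.1587 -0.578   0.2176] ori
 [[ 0.9644  0.2646 -0.0003]
 [ 0.2646 -0.9643  0.0019]
 [ 0.0002 -0.0019 -1.    ]] 
F [0.4721 1.0108 0.211 ] T [ 0.0111  0.0726 -0.0098] open 0.09308836717868008 g 0.0 q [-1.3884  0.1312  1.4893  0.      1.523  -0.0854]
scene cam at [0.0283 0.7861 0.8384] f 395.8690498323354
scene pin [0.4569 0.2599 0.0056] 0.79 [243.0344 254.3034]
scene pin [ 0.4572  0.2674 -0.0041] 0.75 [241.4227 258.377 ]
scene pin [0.5052 0.3613 0.0007] 0.58 [204.7781 272.7152]
scene pin_stand [ 0.4725 -0.2073  0.0596] 0.73 [322.3164 150.3412]
scene pin_stand [ 0.4591  0.2662 -0.0017] 0.71 [241.0846 257.202 ]
scene well_block [ 0.4726 -0.2092  0.0045] 0.6 [321.0188 163.1913]
scene plate_mid [ 0.4705 -0.2071  0.0581] 0.84 [322.7825 150.9365]
top cam at [0.2371 0.0511 1.5911] f 446.25001751874544
top pin [0.4542 0.2543 0.0058] 0.58 [199.6535 207.1985]
top pin [0.502  0.3645 0.0025] 0.46 [169.4755 194.4045]
top well_block [ 0.4727 -0.2098 -0.    ] 0.72 [328.8074 201.4002]
top plate_mid [ 0.4732 -0.2094  0.0621] 0.67 [331.5297 198.6092]
```

```bash
python3 -c "
import cv2,numpy as np
a=cv2.imread('pics/scene0.png');b=cv2.imread('pics/top0.png')
cv2.imwrite('pics/both.png',cv2.resize(np.hstack([a,b]),(800,300)));cv2.imwrite('pics/top_b.png',cv2.resize(b,(800,600)))"
```

```text
(no output)
```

View pics/top_b.png

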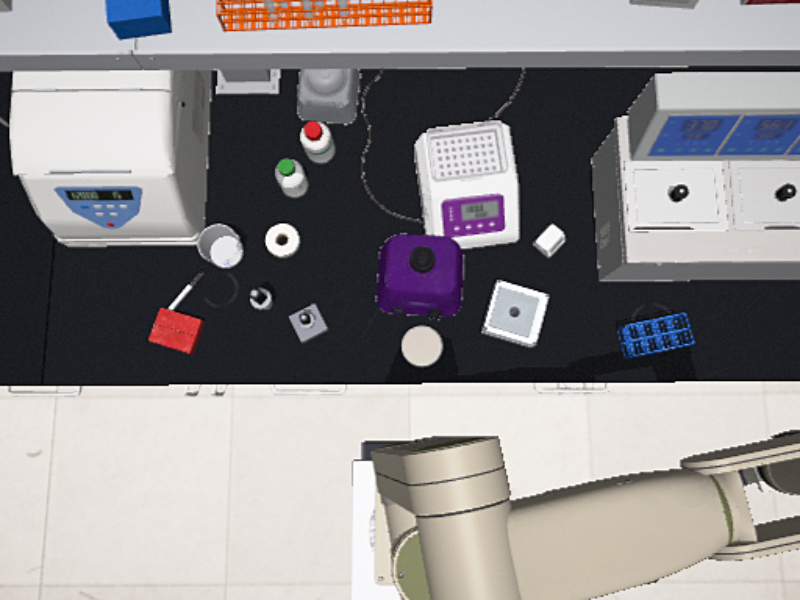

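View pics/scene0.png

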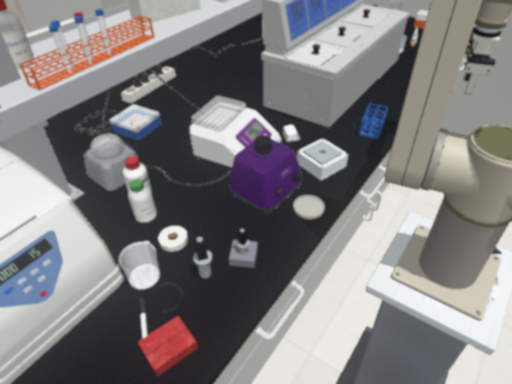

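The top view shows the stand with a pin at (308,322) in the 800-wide picture, the larger free-standing pin at (261,297), the mixer at (420,270) and the block at (515,315). In the scene view the stand's pin is at (242,240). The detections agree, so I'll move over the block and look with the wrist camera.

>>> play_rows --increments "0 0 -50 0 -1; 40 -27 -80 0 -1; 80 -54 -80 0 -1; 120 -82 -80 0 -1; 160 -109 -80 0 -1; 200 -136 -80 0 -1; 240 -163 -80 0 -1; 280 -190 -80 0 -1; 320 -218 -80 0 -1; 360 -245 -80 0 -1; 400 -272 -80 0 -1; 400 -272 -80 0 -1; 400 -272 -80 0 -1" --force 10

```text
t: 1.8
tool_pos: [0.473, -0.2095, 0.2986]
orientation: [3.113, 0.424, -0.001]
force: [0.2, -0.2, 1.2]
opening: 0.093
gripper_force: 0.0
```

```bash
python3 - <<'E'
from h import *
st(); C=cal("wrist"); im=robot.read_camera("wrist"); cv2.imwrite("pics/w1.png",im)
print("cam",-C[1].T@C[2],C[0][0,0],"\n",C[1])
for q in["plate_mid","well_block"]:
    for r in robot.landmark_of("wrist",q): print(q,np.array(r["centre"]),round(r["conf"],2),w2px(C,r["centre"]))
E
```

```text
t 1.8 pos [ 0.473  -0.2095  0.2986] ori
 [[ 0.9636  0.2674 -0.0004]
 [ 0.2674 -0.9636 -0.0002]
 [-0.0004  0.0001 -1.    ]] 
F [ 0.1888 -0.2074  1.233 ] T [-0.017   0.0391  0.0375] open 0.0929556459521762 g 0.0 q [-0.5158 -0.1137  1.5894 -0.0004  1.6661  0.7842]
cam [ 0.5364 -0.1918  0.4655] 276.5738414305644 
 [[ 0.2676 -0.9635 -0.0012]
 [-0.9349 -0.2599  0.2416]
 [-0.2331 -0.0636 -0.9704]]
plate_mid [ 0.4731 -0.2075  0.0618] 0.74 [248.8063 170.9943]
well_block [ 0.471  -0.2083 -0.0049] 0.97 [249.1018 166.0538]
```

View pics/w1.png

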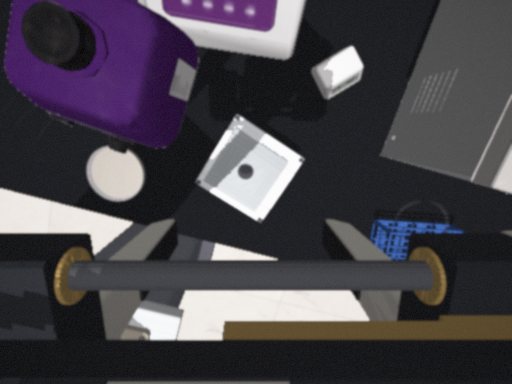

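The wrist view shows the plate with its bore at about (245,172), the mixer up and to the left, and the petri dish at (115,173). I'll measure the bore and the block's yaw.

```bash
cat >> h.py <<'E'
def bore(im,C,guess,thr=90,r=14):
    u,v=w2px(C,guess); g=cv2.cvtColor(im,cv2.COLOR_BGR2GRAY); u0,v0=int(u)-r,int(v)-r
    c=cv2.resize(g[v0:v0+2*r,u0:u0+2*r],None,fx=8,fy=8,interpolation=cv2.INTER_CUBIC)
    _,b=cv2.threshold(c,thr,255,cv2.THRESH_BINARY_INV); cs,_=cv2.findContours(b,0,1)
    out=[]
    for k in cs:
        if cv2.contourArea(k)<2000: continue
        (x,y),ax,an=cv2.fitEllipse(k); p=px2w(C,u0+(x+.5)/8-.5,v0+(y+.5)/8-.5,guess[2]); out.append((p,np.array(ax)/8)); print("bore",p,"ax px",np.array(ax)/8)
    return out
E
python3 - <<'E'
from h import *
C=cal("wrist"); im=robot.read_camera("wrist")
for t in (70,90,110): bore(im,C,[.471,-.206,.06],t)
m=robot.regions_of("wrist","well_block")[0]["pixels"].astype(np.uint8)
k=max(cv2.findContours(m,0,1)[0],key=cv2.contourArea); r=cv2.minAreaRect(k); b=cv2.boxPoints(r)
P=np.array([px2w(C,u,v,.05) for u,v in b]); print(P,"mid",P.mean(0))
for i in range(4):
    d=P[(i+1)%4]-P[i]; print(np.linalg.norm(d),np.degrees(np.arctan2(d[1],d[0])))
crop=cv2.resize(im[105:235,180:320],None,fx=4,fy=4,interpolation=cv2.INTER_CUBIC); cv2.imwrite("pics/w1c.png",crop)
# mixer extent in world assuming z=0.1..0.2
E
```

```text
bore [ 0.474  -0.2021  0.06  ] ax px [ 6.9554 10.7071]
bore [ 0.4722 -0.2023  0.06  ] ax px [11.0362 12.6525]
bore [ 0.4715 -0.2024  0.06  ] ax px [13.017  13.6462]
[[ 0.432  -0.13    0.05  ]
 [ 0.5466 -0.1672  0.05  ]
 [ 0.5145 -0.2832  0.05  ]
 [ 0.3932 -0.2519  0.05  ]] mid [ 0.4716 -0.2081  0.05  ]
0.1205481982854072 -17.947852728683802
0.12037290176447524 -105.50736257431298
0.12520389929761827 165.55544784897268
0.12791637330405914 72.36746106044727
```

View pics/w1c.png

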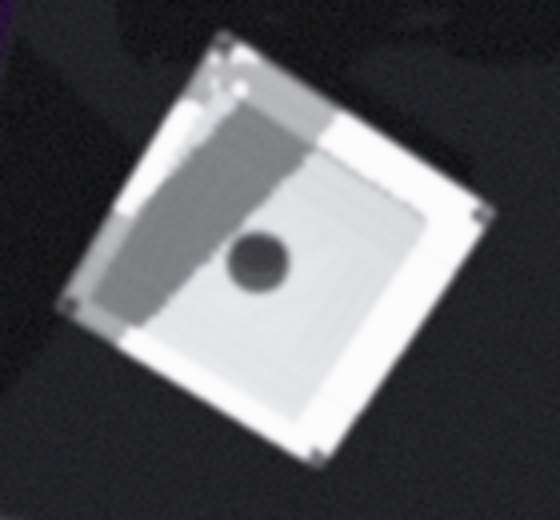

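The crop shows the bore as a dark disc near (257,263) in the crop, clear of the shadow band. It lies at about (0.4715, -0.2024), and the block's yaw is about -16°. Next I'll go over the stand.

>>> play_rows --increments "11 -46 0 0 -1; 22 -92 0 0 -1; 33 -138 0 0 -1; 44 -184 0 0 -1; 55 -230 0 0 -1; 66 -275 0 0 -1; 78 -321 0 0 -1; 89 -367 10 0 -1; 100 -413 40 0 -1; 111 -459 70 0 -1; 111 -459 90 0 -1; 111 -459 90 0 -1; 111 -459 90 0 -1"

```text
t: 3.35
tool_pos: [0.4582, 0.2604, 0.2088]
orientation: [3.113, 0.418, -0.002]
force: [-0.2, -0.2, 0.9]
opening: 0.0931
gripper_force: 0.0
```

```bash
python3 - <<'E'
from h import *
st(); C=cal("wrist"); im=robot.read_camera("wrist")
for q in["pin","pin_stand"]:
    for r in robot.landmark_of("wrist",q): print(q,np.array(r["centre"]),round(r["conf"],2),w2px(C,r["centre"]))
u,v=map(int,w2px(C,[.457,.262,.06])); print(u,v)
u0,v0=max(u-80,0),max(v-80,0); print(u0,v0)
cv2.imwrite("pics/w2c.png",cv2.resize(im[v0:v0+140,u0:u0+160],None,fx=4,fy=4,interpolation=cv2.INTER_CUBIC))
E
```

```text
t 3.35 pos [0.4582 0.2604 0.2088] ori
 [[ 0.9646  0.2638 -0.0009]
 [ 0.2638 -0.9646 -0.0009]
 [-0.0011  0.0006 -1.    ]] 
F [-0.1963 -0.1749  0.8691] T [0.0422 0.0009 0.0315] open 0.09312771945768868 g 0.0 q [ 0.4197 -0.0616  1.7025 -0.0004  1.5019  1.7236]
pin [0.4549 0.2633 0.0068] 0.89 [247.289  177.2234]
pin [ 0.5091  0.3576 -0.0014] 0.74 [188.9461 118.2822]
pin_stand [0.4525 0.2594 0.0022] 0.61 [249.6035 179.012 ]
248 184
168 104
```

View pics/w2c.png

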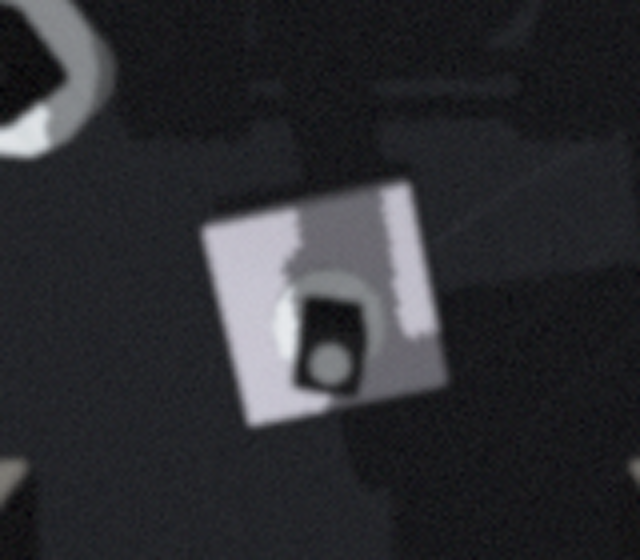

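The crop shows the grip top with its grey dot at (330,362), the collar at (327,325), and grip edges about 7° clockwise of the tool axes. The larger pin is at the upper left.

```bash
python3 - <<'E'
from h import *
C=cal("wrist")
a=px2w(C,168+330/4-.4,104+362/4-.4,.101); b=px2w(C,168+327/4-.4,104+325/4-.4,.056); print(a,b)
s=robot.read_state(); M=R.from_rotvec(s["orientation"]).as_matrix()
for p in(a,b): print("tool mm",1000*M.T@(p-s["tool_pos"]))
S=np.array([px2w(C,168+x/4,104+y/4,.026) for x,y in((203,228),(410,182),(448,383),(250,426))]);print("stand",S.mean(0))
# obstacles around block: mixer / petri in first wrist picture cannot reproject now; use top
T=cal("top")
for n,u,v,z in(("mixer R edge",463,260,.18),("mixer bot R",440,318,.1),("mixer L edge",377,260,.18),("heat botR",520,240,.05),("heat botL",440,245,.05),("timer",549,240,.03)): print(n,px2w(T,u*.64,v*.64,z))
E
```

```text
[0.4571 0.26   0.101 ] [0.4572 0.2609 0.056 ]
tool mm [ -2.9261  -0.0258 109.8985]
tool mm [ -2.7475  -0.9185 154.8996]
stand [0.4565 0.2601 0.026 ]
mixer R edge [ 0.5614 -0.0793  0.18  ]
mixer bot R [ 0.4518 -0.0341  0.1   ]
mixer L edge [0.5627 0.0991 0.18  ]
heat botR [ 0.637  -0.2222  0.05  ]
heat botL [ 0.6267 -0.0399  0.05  ]
timer [ 0.6416 -0.2925  0.03  ]
```

>>> play_rows --increments "-3 0 30 4 -1; -3 0 60 7 -1; -3 0 80 7 -1; -3 0 80 7 -1; -3 0 80 7 -1"

```text
t: 4.0
tool_pos: [0.4562, 0.2603, 0.1302]
orientation: [-3.133, -0.227, -0.002]
force: [-0.3, -0.5, 0.2]
opening: 0.0932
gripper_force: 0.0
```

```bash
python3 - <<'E'
from h import *
s=st(); C=cal("wrist"); im=robot.read_camera("wrist"); s2=robot.read_state(); print(np.array(s2["tool_pos"]))
print(w2px(C,[.4571,.2603,.101]))
cv2.imwrite("pics/w3c.png",cv2.resize(im[140:384,150:350],None,fx=2.4,fy=2.4,interpolation=cv2.INTER_CUBIC))
E
```

```text
t 4.0 pos [0.4562 0.2603 0.1302] ori
 [[ 0.9896  0.1441  0.0014]
 [ 0.1441 -0.9896  0.0006]
 [ 0.0015 -0.0004 -1.    ]] 
F [-0.295  -0.5225  0.1587] T [ 0.0106 -0.0355  0.0078] open 0.09320419172938753 g 0.0 q [ 0.421  -0.0134  1.8015 -0.      1.3519  1.8472]
[0.4567 0.2608 0.131 ]
[250.2705 215.19  ]
```

View pics/w3c.png

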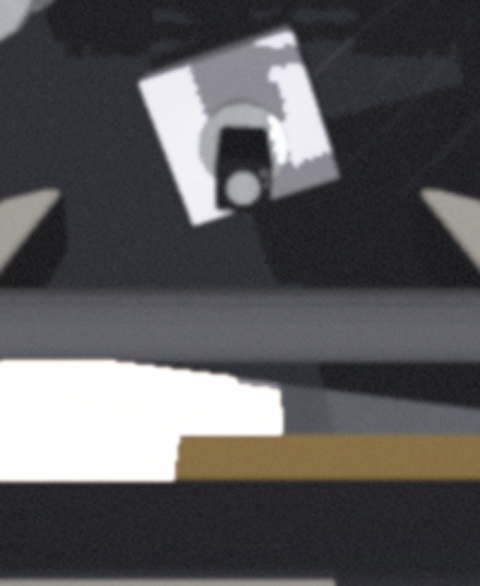

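The grip is now square to the fingers. Its dot is at (242,188) in the crop and midway between the fingertips. I'll descend and grasp.

>>> play_rows --increments "-1 0 25 0 -1; -1 0 50 0 -1; -1 0 63 0 -1; -1 0 63 0 -1; -1 0 63 0 1; -1 0 63 0 1; -1 0 63 0 1; -1 0 63 0 1; -1 0 63 0 1; -1 0 63 0 1; -1 0 63 0 1; -1 0 63 0 1" --force 12

```text
t: 5.25
tool_pos: [0.4542, 0.2606, 0.0656]
orientation: [3.133, 0.229, -0.0]
force: [0.2, -0.2, -0.8]
opening: 0.0336
gripper_force: 0.0
```

```bash
python3 -c "
from h import *
st()"
```

```text
t 5.25 pos [0.4542 0.2606 0.0656] ori
 [[ 0.9894  0.1451 -0.0001]
 [ 0.1451 -0.9894 -0.    ]
 [-0.0001  0.     -1.    ]] 
F [ 0.2293 -0.1945 -0.7532] T [ 0.0225  0.0298 -0.0311] open 0.0335957992321179 g 0.0 q [0.4229 0.0555 1.8572 0.     1.2291 1.8481]
```

Next I'll finish closing, then lift 12 mm and see what the pin weighs.

>>> play_rows --increments "0 0 0 0 1; 0 0 0 0 1; 0 0 0 0 1; 0 0 0 0 1; 0 0 0 0 1; 0 0 -4 0 1; 0 0 -8 0 1; 0 0 -12 0 1; 0 0 -12 0 1" --force 12

```text
t: 6.15
tool_pos: [0.4548, 0.2609, 0.0786]
orientation: [-3.133, -0.228, -0.002]
force: [-0.2, -0.8, -2.2]
opening: 0.0178
gripper_force: 12.0
```

>>> play_rows --increments "-2 0 0 0 1; -4 0 0 0 1; -6 0 0 0 1; -8 0 0 0 1; -10 0 0 0 1; -12 0 0 0 1; -12 0 0 0 1"

```text
t: 6.85
tool_pos: [0.4423, 0.2589, 0.0778]
orientation: [-3.133, -0.229, -0.0]
force: [2.2, -0.4, -0.8]
opening: 0.0182
gripper_force: 12.0
```

```bash
python3 -c "
from h import *
st()"
```

```text
t 6.85 pos [0.4423 0.2589 0.0778] ori
 [[ 0.9894  0.1451  0.0002]
 [ 0.1451 -0.9894  0.0001]
 [ 0.0002 -0.0001 -1.    ]] 
F [ 2.2223 -0.4271 -0.8322] T [-0.0784 -0.4916  0.0039] open 0.018205035079950808 g 11.99990451335907 q [0.4295 0.0098 1.8798 0.     1.2518 1.8546]
```

>>> play_rows --increments "-3 0 0 0 1; -6 0 0 0 1; -9 0 0 0 1; -12 0 0 0 1; -14 0 0 0 1; -16 0 0 0 1; -16 0 0 0 1; -15 0 -10 0 1; -15 0 -40 0 1; -15 0 -80 0 1; -15 0 -120 0 1; -15 0 -120 0 1; -15 0 -120 0 1"

```text
t: 8.15
tool_pos: [0.4281, 0.2571, 0.1991]
orientation: [-3.132, -0.229, -0.003]
force: [-0.5, 0.1, -2.9]
opening: 0.0183
gripper_force: 12.0
```

```bash
python3 - <<'E'
from h import *
st(); im=robot.read_camera("wrist"); cs=cal("scene"); im2=robot.read_camera("scene")
u,v=map(int,w2px(cs,robot.read_state()["tool_pos"])); print(u,v)
a=cv2.resize(im[150:350,130:370],None,fx=2,fy=2,interpolation=cv2.INTER_CUBIC)
b=cv2.resize(im2[v-40:v+40,u-30:u+30],(300,400),interpolation=cv2.INTER_CUBIC)
cv2.imwrite("pics/w4.png",np.hstack([a,b]))
E
```

```text
t 8.15 pos [0.4281 0.2571 0.1991] ori
 [[ 0.9894  0.1452  0.0019]
 [ 0.1452 -0.9894  0.0012]
 [ 0.0021 -0.0009 -1.    ]] 
F [-0.4717  0.1128 -2.8744] T [-0.0141  0.1382  0.0079] open 0.018327418952047828 g 11.999851763248444 q [ 0.4379 -0.1375  1.791   0.0003  1.4858  1.863 ]
251 206
```

View pics/w4.png

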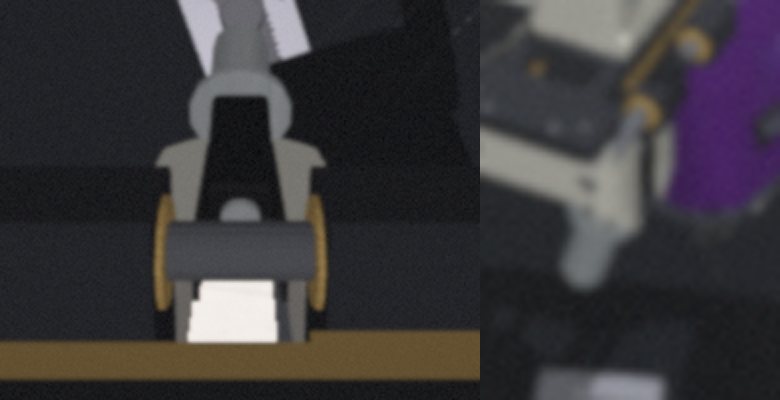

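The left panel shows the pin leaning with its foot away from the fingers; the collar spans rows 72 to 140 of the crop. The scene crop on the right shows the lean too. I'll work out the angle from the collar's upper edge, near row 186 of the full picture.

```bash
python3 - <<'E'
from h import *
C=cal("wrist"); s=robot.read_state(); M=R.from_rotvec(s["orientation"]).as_matrix(); p=np.array(s["tool_pos"])
a=np.linspace(0,2*np.pi,60)
for th in(14,17,20,23,26):
    c,sn=np.cos(np.radians(th)),np.sin(np.radians(th))
    def w(x,y,z): # pin frame -> world, pivot pin z=80
        d=80-z; return p+M@np.array([sn*d+c*x, y, -.019*1e3+c*d-sn*x])/1000
    for z,r in((50,17),(45,17),(0,11)):
        q=np.array([w2px(C,w(r*np.cos(k),r*np.sin(k),z)) for k in a]); print(th,z,"v",q[:,1].min(),q[:,1].max(),"u",q[:,0].min(),q[:,0].max())
    print("low edge tool mm",sn*80-11*c,-19+c*80+sn*11)
E
```

```text
14 50 v 192.69961529633372 235.6248358213842 u 224.73287001776373 275.30448279028224
14 45 v 189.18374357695131 231.43568629805876 u 225.3245654851386 274.7193039033485
14 0 v 170.72586157146912 194.5823397164088 u 236.83757052510282 263.25015797798386
low edge tool mm 8.680498658937458 61.28479895367606
17 50 v 191.22853610476085 233.0511256804677 u 224.6192153574 275.41951502546493
17 45 v 187.36508786222907 228.62381121194994 u 225.19938507239084 274.8461026285874
17 0 v 166.27238079010792 189.93468868164263 u 236.72094185531145 263.37039503152954
low edge tool mm 12.870384062225552 60.72046922899293
20 50 v 189.86031590254316 230.4985118257781 u 224.49493741207775 275.5450662449821
20 45 v 185.64750785064038 225.83843055193725 u 225.0621790308493 274.98481375875366
20 0 v 161.86411797607548 185.32037204012335 u 236.59056639839739 263.5051798649306
low edge tool mm 17.024992637408502 59.93763123945504
23 50 v 188.6005434187157 227.9703001091151 u 224.36008458476857 275.6810844618946
23 45 v 184.0371212333657 223.08281430867115 u 224.9129512195467 275.13542937222167
23 0 v 157.50480806603875 180.740856789869 u 236.44322665149122 263.65580597135585
low edge tool mm 21.13293689116506 58.93843068957724
26 50 v 187.4549421785903 225.46982028615875 u 224.21471615771787 275.8275067695242
26 45 v 182.5402789716313 220.36028712772475 u 224.75171341572556 275.2979335256729
26 0 v 153.1987879691286 176.19794861801478 u 236.28162144680812 263.8205469435182
low edge tool mm 25.182957233835353 57.72560631861321
```

The lean is about 20°. I'll carry the pin over the mixer to a spot 60 mm short of the bore and look at the bore again.

>>> play_rows --increments "0 0 -45 0 1; 0 0 -90 0 1; 0 10 -130 0 1; -9 55 -130 0 1; -18 100 -130 0 1; -27 145 -130 0 1; -36 190 -130 0 1; -45 235 -130 0 1; -54 280 -130 0 1; -62 325 -130 0 1; -70 370 -130 0 1; -78 415 -130 0 1; -84 461 -115 0 1; -84 461 -70 0 1; -84 461 -25 0 1; -84 461 20 0 1; -84 461 20 0 1; -84 461 20 0 1; -84 461 20 0 1"

```text
t: 10.15
tool_pos: [0.4125, -0.2123, 0.1802]
orientation: [3.131, 0.229, 0.004]
force: [0.7, 0.2, -1.0]
opening: 0.0182
gripper_force: 12.0
```

```bash
python3 - <<'E'
from h import *
s=st(); C=cal("wrist"); im=robot.read_camera("wrist")
M=R.from_rotvec(s["orientation"]).as_matrix()
for t in (70,90,110):
    for p,ax in bore(im,C,[.4715,-.2024,.06],t,26): print("tool mm",1000*M.T@(p-s["tool_pos"]))
cv2.imwrite("pics/w5.png",cv2.resize(im[60:310,130:370],None,fx=2.4,fy=2.4,interpolation=cv2.INTER_CUBIC))
E
```

```text
t 10.15 pos [ 0.4125 -0.2123  0.1802] ori
 [[ 0.9894  0.1454  0.0026]
 [ 0.1454 -0.9894 -0.0017]
 [ 0.0023  0.002  -1.    ]] 
F [ 0.6911  0.1664 -1.0069] T [ 0.0053 -0.0177  0.0321] open 0.018226260531607627 g 11.999765932559967 q [-0.5858 -0.2291  1.906   0.      1.4615  0.8391]
bore [ 0.4724 -0.2026  0.06  ] ax px [17.6497 18.0284]
tool mm [ 60.3128  -1.0895 120.3404]
bore [ 0.472  -0.2025  0.06  ] ax px [21.0833 21.3295]
tool mm [ 59.9416  -1.2265 120.3392]
bore [ 0.4718 -0.2025  0.06  ] ax px [23.187  23.5133]
tool mm [ 59.7431  -1.2535 120.3387]
```

View pics/w5.png

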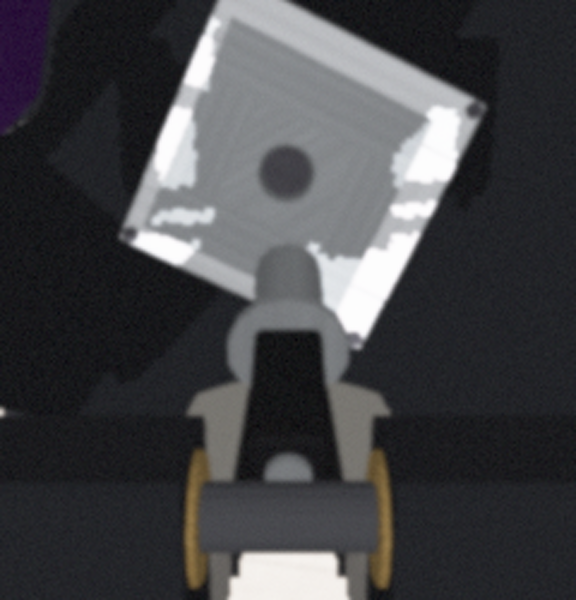

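The plate is clearly seen: the bore at (286,172) and the foot's upper edge at row 243 of the crop, in line with it. The bore lies 60 mm ahead of the TCP and 1.2 mm to the side, and the low edge of the foot 17 mm ahead and 60 mm down. I'll move the low edge in, 8 mm short of the bore's centre.

>>> play_rows --increments "18 -1 20 0 1; 35 -1 45 0 1; 35 -1 56 0 1; 35 -1 56 0 1; 35 -1 58 0 1; 35 -1 60 0 1; 35 -1 62 0 1; 35 -1 63 0 1; 35 -1 63 0 1; 35 -1 63 0 1"

```text
t: 11.2
tool_pos: [0.4459, -0.2057, 0.1149]
orientation: [3.133, 0.228, 0.001]
force: [0.6, -0.5, -1.8]
opening: 0.0179
gripper_force: 12.0
```

```bash
python3 - <<'E'
from h import *
st()
for i in range(4):
    robot.read_camera("wrist"); s=robot.read_state(); print(np.array(s["tool_pos"]),np.array(s["force"]),np.array(s["wrist_torque"]))
E
```

```text
t 11.2 pos [ 0.4459 -0.2057  0.1149] ori
 [[ 0.9894  0.145   0.0004]
 [ 0.145  -0.9894 -0.0003]
 [ 0.0003  0.0003 -1.    ]] 
F [ 0.5888 -0.5388 -1.8409] T [-0.1049  0.0273 -0.0176] open 0.017933219657594285 g 11.999749839305878 q [-0.5366 -0.0922  1.9066 -0.0001  1.3267  0.8887]
[ 0.4459 -0.2057  0.1149] [-0.1463 -0.2845 -1.6583] [-0.0848  0.0378  0.0113]
[ 0.4459 -0.2057  0.1148] [ 0.3516 -0.0601 -1.9054] [-0.1029 -0.0184 -0.0063]
[ 0.4459 -0.2057  0.1148] [-0.9166 -0.2176 -1.9358] [-0.1401 -0.0006  0.0254]
[ 0.4459 -0.2056  0.1148] [-0.0107 -0.7282 -2.4213] [-0.0712  0.0101 -0.0281]
```

The low edge is about 5 mm inside the bore with no contact force. I'll ease the grip, lower a little more until the foot's high chamfer reaches the rim, then start moving the top back.

>>> play_rows --increments "0 0 1 0 1; 0.5 0 2 0 1; 0.5 0 2.5 0 1; 0.5 0 2.5 0 1; 1.5 0 2.5 0 1; 2.5 0 2.5 0 1; 3.5 0 2.5 0 1; 3.5 0 2.5 0 1" --force 7

```text
t: 12.2
tool_pos: [0.4497, -0.2057, 0.1134]
orientation: [3.132, 0.228, 0.001]
force: [-4.1, -1.3, 6.9]
opening: 0.018
gripper_force: 7.0
```

```bash
cat > look.py <<'E'
from h import *
import sys
im=robot.read_camera("wrist"); C=cal("wrist")
F=[];T=[]
for i in range(2):
    s=robot.read_state(); F.append(s["force"]);T.append(s["wrist_torque"]); robot.read_camera("wrist")
print(s["t"],np.array(s["tool_pos"]),"F",np.mean(F,0),"T",np.mean(T,0),"open",s["opening"])
M=R.from_rotvec(s["orientation"]).as_matrix();p=np.array(s["tool_pos"]); print("tool x of F",M.T@np.mean(F,0)," bore-rel tool mm",1000*M.T@(np.array([.472,-.2025,.06])-p))
# tilt from dark->grey boundary: compare predicted collar top row
g=cv2.cvtColor(im,cv2.COLOR_BGR2GRAY)
cv2.imwrite("pics/_last.png",im)
E
python3 look.py
```

```text
12.3 [ 0.4497 -0.2057  0.1134] F [-3.8219 -1.0098  7.2431] T [-0.28    0.678   0.0205] open 0.018078217314671494
tool x of F [-3.9235  0.4553 -7.2448]  bore-rel tool mm [22.5484 -0.0386 53.3681]
```

>>> play_rows --increments "1 0 -1 0 1; 2 0 -1 0 1; 3 0 -1 0 1; 4 0 -1 0 1; 5 0 -1 0 1; 5 0 -1 0 1"

```text
t: 12.95
tool_pos: [0.4548, -0.2049, 0.1141]
orientation: [3.132, 0.228, 0.001]
force: [-3.9, -2.1, 8.0]
opening: 0.0181
gripper_force: 7.0
```

```bash
python3 look.py
```

```text
13.05 [ 0.4548 -0.2049  0.1142] F [-3.5108 -2.2828  6.985 ] T [-0.3986  0.5595  0.0332] open 0.017728611167482155
tool x of F [-3.7984  1.7588 -6.9861]  bore-rel tool mm [17.3347  0.0374 54.1725]
```

```bash
python3 - <<'E'
import sys; exec(open("look.py").read())
for th in(10,13,16,20,25,30):
    c,sn=np.cos(np.radians(th)),np.sin(np.radians(th))
    w=lambda x,z: p+M@np.array([sn*(80-z)+c*x,0,-19+c*(80-z)-sn*x])/1000
    print(th,"collar top edge v",w2px(C,w(17,45)),"near top",w2px(C,w(17,50)),"foot",w2px(C,w(11,0)), "top", w2px(C,w(0,95)))
cv2.imwrite("pics/w6.png",cv2.resize(im[120:320,160:340],None,fx=3,fy=3,interpolation=cv2.INTER_CUBIC))
E
```

```text
13.2 [ 0.4548 -0.2049  0.1141] F [-3.2539 -1.6452  7.6397] T [-0.3974  0.5218  0.0465] open 0.01791847050322274
tool x of F [-3.4511  1.1662 -7.6413]  bore-rel tool mm [17.3573  0.0504 54.1484]
10 collar top edge v [250.0237 191.7308] near top [250.0206 194.7869] foot [250.0432 176.704 ] top [249.9731 259.0615]
13 collar top edge v [250.0242 189.7862] near top [250.0209 193.1869] foot [250.045  172.1945] top [249.9726 260.2539]
16 collar top edge v [250.0245 187.9349] near top [250.0211 191.6825] foot [250.0467 167.7261] top [249.9723 261.3889]
20 collar top edge v [250.0249 185.6216] near top [250.0212 189.8347] foot [250.0488 161.8374] top [249.9719 262.8067]
25 collar top edge v [250.0251 182.9998] near top [250.0212 187.7977] foot [250.0513 154.6001] top [249.9715 264.4153]
30 collar top edge v [250.0251 180.7056] near top [250.0209 186.0888] foot [250.0535 147.5201] top [249.9712 265.8307]
```

View pics/w6.png

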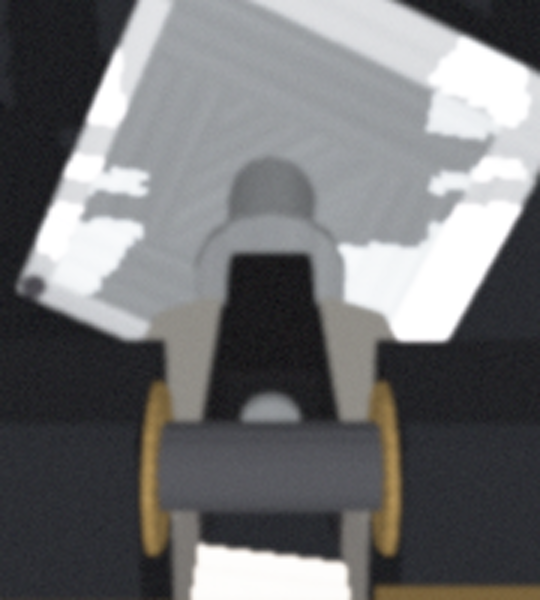

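The collar's upper edge is at row 213 of the crop, full-picture row 191. The lean is now about 12° with the foot in the bore, so straightening works. I'll carry on.

>>> play_rows --increments "1.5 0 0 0 1; 3 0 0 0 1; 4.5 0 0 0 1; 6 0 0 0 1; 7 0 0 0 1; 8 0 0 0 1; 8 0 0 0 1"

```text
t: 13.95
tool_pos: [0.4629, -0.2037, 0.1142]
orientation: [3.132, 0.229, 0.002]
force: [-2.1, -0.7, 7.3]
opening: 0.0184
gripper_force: 7.0
```

```bash
python3 look.py
```

```text
14.05 [ 0.4629 -0.2037  0.1142] F [-3.0575 -2.0022  7.3518] T [-0.4087  0.4576 -0.0179] open 0.017760167637848313
tool x of F [-3.3061  1.5475 -7.3539]  bore-rel tool mm [ 9.1399  0.0603 54.2422]
```

>>> play_rows --increments "1.5 0 0 0 1; 3 0 0 0 1; 4.5 0 0 0 1; 6 0 0 0 1; 7.5 0 0 0 1; 8.5 0 0 0 1; 8.5 0 0 0 1"

```text
t: 14.8
tool_pos: [0.4713, -0.2024, 0.1141]
orientation: [3.132, 0.228, 0.002]
force: [-2.0, -1.3, 6.4]
opening: 0.0179
gripper_force: 7.0
```

```bash
python3 look.py
```

```text
14.9 [ 0.4713 -0.2024  0.1141] F [-1.8999 -1.7238  6.557 ] T [-0.327   0.3162 -0.0571] open 0.017552109762461403
tool x of F [-2.1207  1.4381 -6.5582]  bore-rel tool mm [ 0.5583  0.1366 54.1005]
```

```bash
python3 - <<'E'
exec(open("look.py").read())
for th in(-3,0,3,6,9):
  for zp in (80,75):
    c,sn=np.cos(np.radians(th)),np.sin(np.radians(th))
    w=lambda x,z,y=0: p+M@np.array([sn*(zp-z)+c*x,y,-19+c*(zp-z)-sn*x])/1000
    print(th,zp,"collar bot/top far v",w2px(C,w(17,45))[1],w2px(C,w(17,50))[1],"grip far edge bottom",w2px(C,w(9,50))[1],"collar width",w2px(C,w(0,50,17))[0]-w2px(C,w(0,50,-17))[0])
print("bore far rim",w2px(C,np.array([.472,-.2025,.06])+M@[.0115,0,0]),"-y,+y",w2px(C,np.array([.472,-.2025,.06])+M@[0,-.0115,0]),w2px(C,np.array([.472,-.2025,.06])+M@[0,.0115,0]))
print("col",g[150:260,247:254].mean(1).astype(int))
for v in (195,200,205,210): print(v,g[v-1:v+2,215:290].mean(0).astype(int))
E
```

```text
15.05 [ 0.4714 -0.2024  0.1141] F [-1.9513 -1.4668  6.2957] T [-0.3508  0.351   0.0134] open 0.0182703072533378
tool x of F [-2.134   1.1766 -6.2973]  bore-rel tool mm [ 0.536   0.0997 54.1271]
-3 80 collar bot/top far v 201.08708018101865 202.68415347044447 grip far edge bottom 214.2205422294837 collar width 49.78224960371844
-3 75 collar bot/top far v 202.68415347044447 204.36797037548692 grip far edge bottom 216.20097132479398 collar width 51.11041412209684
0 80 collar bot/top far v 198.7992556096755 200.72777695048896 grip far edge bottom 212.18129439193612 collar width 49.87179955329725
0 75 collar bot/top far v 200.72777695048896 202.7605018655424 grip far edge bottom 214.49853176099634 collar width 51.189053676375835
3 80 collar bot/top far v 196.58222495626572 198.8455161633713 grip far edge bottom 210.19606992078985 collar width 49.98286292935367
3 75 collar bot/top far v 198.8455161633713 201.23015502931037 grip far edge bottom 212.85024863518933 collar width 51.286528815690446
6 80 collar bot/top far v 194.44081255870472 197.04207188816693 grip far edge bottom 208.26877275
[... 1505 characters left out ...]
79 181 181 177 171 165 164 164 165 166 178 198 206 203 192 182 179
 179 181 181]
205 [156 156 155 153 152 153 154 154 154 155 155 155 157 158 159 160 161 161
 161 157 148 134 119 117 122 125 129 130 133 136 139 144 146 148 150 150
 148 147 147 143 140 138 135 131 128 123 120 114 121 152 199 235 246 249
 250 251 251 251 251 250 250 249 250 250 250 250 249 248 247 248 248 248
 248 248 247]
210 [154 152 153 153 156 158 160 160 161 159 160 158 158 155 149 141 133 133
 136 140 145 150 153 154 153 153 153 153 152 152 151 151 153 154 155 155
 154 155 155 155 156 157 159 157 155 156 155 153 150 148 148 153 168 188
 216 239 248 250 250 250 250 250 249 249 248 248 248 248 249 249 249 248
 247 246 245]
```

>>> play_rows --increments "-0.5 0.3 0 0 1; -1 0.5 0 0 1; -1 0.5 1 0 1; -1 0.5 2 0 1; -1 0.5 2 0 1" --force 9

```text
t: 15.6
tool_pos: [0.4709, -0.2027, 0.1129]
orientation: [3.132, 0.229, 0.004]
force: [-2.2, 0.7, 11.7]
opening: 0.018
gripper_force: 9.0
```

```bash
cat >> look.py <<'E'
col=g[150:260,247:254].mean(1).astype(int); d=np.diff(col.astype(float))
print("shaft top v",150+np.argmin(d[:50]),"collar",150+40+np.argmax(d[40:62]),"grip",150+52+np.argmin(d[52:80]))
E
python3 look.py
```

```text
15.7 [ 0.471  -0.2027  0.1129] F [-2.3582  1.1448 11.467 ] T [0.2972 0.3559 0.0252] open 0.017844375413034592
tool x of F [ -2.1356  -1.4627 -11.4745]  bore-rel tool mm [ 0.8856 -0.1548 52.9373]
shaft top v 192 collar 204 grip 217
```

```bash
cat > fit.py <<'E'
from h import *
from scipy.optimize import least_squares
def rows(th,zp,C,p,M,xo=0):
    c,sn=np.cos(th),np.sin(th)
    w=lambda x,z: p+M@np.array([xo+sn*(zp-z)+c*x,0,-19+c*(zp-z)-sn*x])/1000
    return np.array([w2px(C,w(*k))[1] for k in((17,50),(9,50),(5.3,95))])
def cross(col,lo,hi,lev,up):
    for i in range(lo,hi):
        a,b=col[i-1],col[i]
        if (a<lev<=b) if up else (a>lev>=b): return i-1+(lev-a)/(b-a)
    return np.nan
def run(im,C,s):
    M=R.from_rotvec(s["orientation"]).as_matrix();p=np.array(s["tool_pos"])
    col=cv2.cvtColor(im,cv2.COLOR_BGR2GRAY)[:,247:254].mean(1)
    m=np.array([cross(col,195,215,132,True),cross(col,206,235,88,False),cross(col,240,275,70,True)]); print("rows",m)
    f=least_squares(lambda x:rows(x[0],x[1],C,p,M,x[2])-m,[0,75,0]); print("theta",np.degrees(f.x[0]),"zp",f.x[1],"xo",f.x[2],f.cost)
    f=least_squares(lambda x:rows(x[0],x[1],C,p,M)-m,[0,75]); print("theta",np.degrees(f.x[0]),"zp",f.x[1],"res",f.fun,"foot z",p[2]*1e3+19-f.x[1]*np.cos(f.x[0]))
if __name__=="__main__":
    s=robot.read_state(); C=cal("wrist"); run(robot.read_camera("wrist"),C,s)
    M=R.from_rotvec(s["orientation"]).as_matrix()
    # check vs. w5 (theta 20, zp 80): relative geometry is the same in the tool frame
    print("w5 model",rows(np.radians(20),80,C,np.array(s["tool_pos"]),M),"seen collar ~",300/2.4+60,"grip",331/2.4+60,"dot",452/2.4+60)
E
python3 fit.py
```

```text
rows [204.2035 217.495  256.6119]
theta -1.7987830095793773 zp 55.16627955054583 xo 4.751784445239382 9.82236587728373e-23
theta 1.5582589933125763 zp 68.85458447239361 res [ 0.6643 -0.5897 -0.0007] foot z 63.08858534174567
w5 model [189.838  200.1826 255.7823] seen collar ~ 185.0 grip 197.91666666666669 dot 248.33333333333334
```

```bash
python3 - <<'E'
from fit import *
C=cal("wrist"); s=robot.read_state(); M=R.from_rotvec(s["orientation"]).as_matrix();p=np.array(s["tool_pos"])
def rr(th,zp,xo,pts):
    c,sn=np.cos(th),np.sin(th)
    return np.array([w2px(C,p+M@np.array([sn*(zp-z)+c*(x+xo),0,-19+c*(zp-z)-sn*(x+xo)])/1000)[1] for x,z in pts])
A=((17,45),(9,50),(5.3,95),(11,0)); a=[185,197.9,248.3,161.3]
f=least_squares(lambda x:rr(*x,A)-a,[.3,80,0]); print("w5",np.degrees(f.x[0]),f.x[1:],f.fun)
B=((17,50),(9,50),(5.3,95)); b=[204.2,217.5,256.6]
for xo in(0,1,2,3,4):
    f=least_squares(lambda x:rr(x[0],x[1],xo,B)-b,[0,75]); print("now",xo,np.degrees(f.x[0]),f.x[1],f.fun,"foot x rel TCP",xo*np.cos(f.x[0])+f.x[1]*np.sin(f.x[0]),"foot z",p[2]*1e3+19-f.x[1])
E
```

```text
w5 22.271904042945064 [ 97.2363 -12.188 ] [-0.0622  0.1165 -0.0267 -0.0261]
now 0 1.546499928948178 68.84042222019833 [ 0.6682 -0.5932 -0.0007] foot x rel TCP 1.8578817231974798 foot z 63.071015509029266
now 1 0.9096732215078565 66.31163653041536 [ 0.5539 -0.4858 -0.0018] foot x rel TCP 2.0526458515021933 foot z 65.59980119881224
now 2 0.24129032322542845 63.60969201268197 [ 0.4289 -0.3706 -0.0026] foot x rel TCP 2.2678616428960807 foot z 68.30174571654564
now 3 -0.46434781910224954 60.70308478508782 [ 0.2906 -0.2464 -0.0029] foot x rel TCP 2.5079448858446325 foot z 71.20835294413979
now 4 -1.214683580096603 57.54960273704006 [ 0.1349 -0.1116 -0.002 ] foot x rel TCP 2.7791278349592723 foot z 74.36183499218754
```

The foot appears to rest on the +x rim, about 2 mm beyond the bore's centre, and the pin is nearly upright. I'll ease the pressure and walk it back in x, feeling for the drop.

>>> play_rows --increments "0 -0.2 -1.5 0 1; -0.5 -0.2 -1.5 0 1; -1 -0.2 -1.5 0 1; -1.5 -0.2 -1.5 0 1; -1.5 -0.2 -1 0 1; -1.5 -0.2 -0.5 0 1; -1.5 -0.2 0 0 1; -1.5 -0.2 0 0 1"

```text
t: 16.6
tool_pos: [0.4684, -0.2029, 0.1122]
orientation: [3.133, 0.228, 0.001]
force: [-1.8, -0.4, 10.2]
opening: 0.0177
gripper_force: 9.0
```

```bash
python3 look.py
```

```text
16.7 [ 0.4684 -0.2028  0.1121] F [-2.0199  0.1782 11.0737] T [0.2037 0.348  0.0052] open 0.017803897615826892
tool x of F [ -1.9659  -0.4631 -11.0751]  bore-rel tool mm [ 3.5703  0.1624 52.1387]
shaft top v 189 collar 203 grip 216
```

```bash
python3 - <<'E'
import cv2
a=cv2.imread("pics/w5.png",0); print("bore",a[165:180:5,270:305:8],"shaft",a[255:300:10,270:305:8],"collar",a[312:325:6,288])
b=cv2.imread("pics/w6.png",0); print("w6 shaft",b[165:210:8,240:305:10])
im=cv2.imread("pics/_last.png"); cv2.imwrite("pics/w7.png",cv2.resize(im[150:290,190:310],None,fx=4.2,fy=4.2,interpolation=cv2.INTER_CUBIC))
E
```

```text
bore [[64 66 67 67 66]
 [65 63 65 64 66]
 [65 63 65 64 66]] shaft [[ 96  98 105 106 104]
 [ 96 103 105 107 101]
 [ 96 103 103 107 105]
 [ 99 104 103 105 102]
 [ 99 101 102 105 104]] collar [124 123 123]
w6 shaft [[153 120 116 121 119 124 148]
 [121 113 119 120 121 117 119]
 [108 116 119 119 123 117 110]
 [108 115 121 120 122 118 110]
 [109 113 120 119 121 118 111]
 [110 116 119 118 120 119 110]]
```

View pics/w7.png

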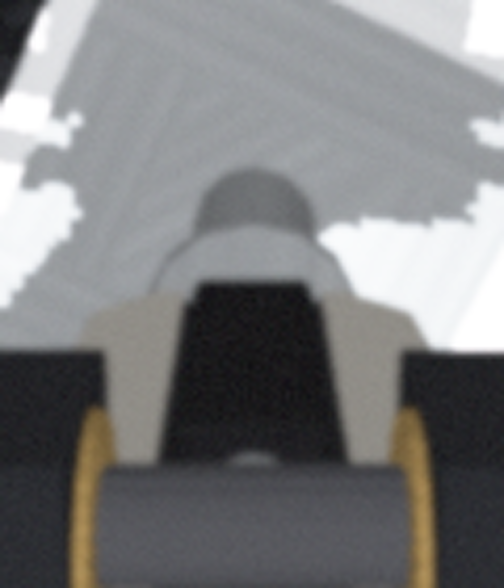

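The view shows the shaft covering the bore, its foot edge at (253,168) in the crop; the bore itself can't be seen. The force line (Fx/Fz) runs through the foot's +x edge, so that edge rests on the rim. I'll unload, step back 1.5 mm and lower again.

>>> play_rows --increments "0 0 -2 0 1; 0 0 -4 0 1; -1.5 0 -4 0 1; -1.5 0 -4 0 1; -1.5 0 -3 0 1; -1.5 0 -2 0 1; -1.5 0 -1 0 1; -1.5 0 -0.5 0 1; -1.5 0 -0.5 0 1"

```text
t: 17.65
tool_pos: [0.4665, -0.2028, 0.1115]
orientation: [-3.133, -0.229, 0.0]
force: [-0.3, 0.1, -3.6]
opening: 0.018
gripper_force: 9.0
```

```bash
python3 look.py
```

```text
17.75 [ 0.4666 -0.2028  0.1116] F [-0.1537 -0.3507 -2.8198] T [-0.0611  0.017  -0.0238] open 0.01820240251208579
tool x of F [-0.2024  0.3251  2.8198]  bore-rel tool mm [ 5.4241  0.5377 51.5534]
shaft top v 188 collar 203 grip 216
```

No contact now, and lower than before. I'll keep lowering gently.

>>> play_rows --increments "0 0 0.5 0 1; 0 0 1 0 1; 0 0 1.5 0 1; 0 0 2 0 1; 0 0 2.5 0 1; 0 0 2.5 0 1"

```text
t: 18.4
tool_pos: [0.4666, -0.2028, 0.1091]
orientation: [-3.133, -0.228, 0.0]
force: [0.0, -0.7, -2.4]
opening: 0.018
gripper_force: 9.0
```

```bash
python3 look.py
```

```text
18.5 [ 0.4666 -0.2028  0.1091] F [ 0.5999  0.0301 -2.9471] T [-0.057  -0.003   0.0415] open 0.01791624588628212
tool x of F [0.598  0.0574 2.9471]  bore-rel tool mm [ 5.3559  0.485  49.1167]
shaft top v 189 collar 203 grip 216
```

>>> play_rows --increments "0 0 1 0 1; 0 0 2 0 1; 0.3 0 3 0 1; 0.6 0 4 0 1; 0.9 0 5 0 1; 1.2 0 6 0 1; 1.2 0 6 0 1"

```text
t: 19.25
tool_pos: [0.4676, -0.2028, 0.103]
orientation: [3.133, 0.228, -0.001]
force: [-1.5, -2.4, -2.4]
opening: 0.0178
gripper_force: 9.0
```

```bash
python3 look.py
```

```text
19.35 [ 0.4677 -0.2028  0.103 ] F [-1.0524 -2.137  -2.5781] T [-0.5372  0.3126 -0.0323] open 0.017957052487769166
tool x of F [-1.3503  1.9615  2.5788]  bore-rel tool mm [ 4.3282  0.3467 42.9974]
shaft top v 191 collar 203 grip 216
```

>>> play_rows --increments "0 0.3 1 0 1; 0.2 0.5 2 0 1; 0.4 0.5 3 0 1; 0.6 0.5 4 0 1; 0.8 0.5 5 0 1; 1 0.5 6 0 1; 1 0.5 7 0 1; 1 0.5 8 0 1; 1 0.5 8 0 1"

```text
t: 20.3
tool_pos: [0.4688, -0.2029, 0.0949]
orientation: [-3.133, -0.229, 0.0]
force: [-1.4, -0.8, -2.6]
opening: 0.0177
gripper_force: 9.0
```

```bash
python3 look.py
```

```text
20.4 [ 0.4688 -0.2029  0.0949] F [-1.1158 -1.4114 -3.0606] T [-0.3534  0.3399 -0.0569] open 0.017984750050243883
tool x of F [-1.3083  1.2351  3.0606]  bore-rel tool mm [ 3.2204  0.055  34.9227]
shaft top v 195 collar 203 grip 217
```

>>> play_rows --increments "0 0.2 1.5 0 1; 0.2 0.3 3 0 1; 0.4 0.3 4.5 0 1; 0.5 0.3 6 0 1; 0.6 0.3 7.5 0 1; 0.7 0.3 9 0 1; 0.8 0.3 10.5 0 1; 0.9 0.3 12 0 1; 1 0.3 13.5 0 1; 1 0.3 15 0 1; 1 0.3 15 0 1"

```text
t: 21.55
tool_pos: [0.4699, -0.2031, 0.0798]
orientation: [-3.133, -0.229, 0.0]
force: [-1.3, -0.8, -3.3]
opening: 0.0185
gripper_force: 9.0
```

```bash
python3 look.py
```

```text
21.65 [ 0.4698 -0.203   0.0799] F [-1.4844 -0.5669 -2.9878] T [-0.1044  0.3105 -0.0373] open 0.018138084545104377
tool x of F [-1.5505  0.3461  2.988 ]  bore-rel tool mm [ 2.2108 -0.2246 19.9046]
shaft top v 156 collar 204 grip 217
```

>>> play_rows --increments "0 0 1.5 0 1; 0 0 3 0 1; 0 0 4.5 0 1; 0 0 6 0 1; 0 0 7.5 0 1; 0 0 9 0 1; 0 0 10 0 1; 0 0 10 0 1"

```text
t: 22.5
tool_pos: [0.47, -0.2032, 0.0701]
orientation: [3.133, 0.228, 0.0]
force: [-0.4, -0.2, -0.7]
opening: 0.0178
gripper_force: 9.0
```

```bash
python3 look.py
```

```text
22.6 [ 0.47   -0.2032  0.0701] F [ 0.0272 -0.5448 -2.2833] T [-0.1181  0.2123 -0.0072] open 0.018018045501273977
tool x of F [-0.0526  0.5428  2.2833]  bore-rel tool mm [ 2.044  -0.358  10.0722]
shaft top v 158 collar 204 grip 217
```

>>> play_rows --increments "0 0 0.5 0 1; 0 0 1 0 1; 0 0 1.5 0 1; 0 0 2 0 1; 0 0 2 0 1"

```text
t: 23.15
tool_pos: [0.4708, -0.2032, 0.069]
orientation: [3.133, 0.229, 0.003]
force: [-1.0, 2.6, 4.5]
opening: 0.0179
gripper_force: 9.0
```

```bash
python3 look.py
```

```text
23.25 [ 0.4708 -0.2032  0.069 ] F [-0.7814  1.2341  5.3386] T [ 0.3795  0.2713 -0.0226] open 0.018032992828678804
tool x of F [-0.5851 -1.3318 -5.3402]  bore-rel tool mm [ 1.2916 -0.4783  9.0379]
shaft top v 158 collar 205 grip 218
```

The collar has met the plate at about 5 N. I'll ease off and let go.

>>> play_rows --increments "0 0 -1 0 1; 0 0 -1 0 0.5; 0 0 -1 0 0.3; 0 0 -1 0 0.3; 0 0 -1 0 0.3; 0 0 -1 0 0.3; 0 0 -1 0 0.3"

```text
t: 24.0
tool_pos: [0.4699, -0.2031, 0.0691]
orientation: [-3.133, -0.229, 0.0]
force: [0.6, -0.7, 0.1]
opening: 0.0323
gripper_force: 0.0
```

```bash
python3 look.py
```

```text
24.1 [ 0.4699 -0.2031  0.0691] F [ 0.1497 -0.4195  0.1222] T [0.0189 0.0007 0.0028] open 0.03255935487956973
tool x of F [ 0.0873  0.4368 -0.1222]  bore-rel tool mm [ 2.1614 -0.338   9.1333]
shaft top v 199 collar 203 grip 216
```

Released. Next I'll open a little more, rise straight up, and measure the pin from above and in the scene view.

>>> play_rows --increments "0 0 0 0 0; 0 0 -5 0 0; 0 0 -20 0 0; 0 0 -45 0 0; 0 0 -80 0 0; -10 0 -120 0 0; -30 0 -150 0 0; -30 0 -150 0 0; -30 0 -150 0 0"

```text
t: 25.05
tool_pos: [0.4409, -0.208, 0.2213]
orientation: [3.131, 0.227, 0.005]
force: [-0.4, -0.1, 0.5]
opening: 0.0463
gripper_force: 0.0
```

```bash
python3 - <<'E'
from h import *
s=st(); C=cal("wrist"); im=robot.read_camera("wrist"); S=cal("scene"); im2=robot.read_camera("scene")
b=np.array([.472,-.2025,0]); print("pred top",w2px(C,b+[0,0,.11]),"collar",w2px(C,b+[0,0,.065]))
for n in("wrist","scene"):
    if n=="scene": pass
    for r in robot.landmark_of(n,"pin")[:4]: print(n,np.array(r["centre"]),r["conf"])
    for r in robot.recognise(n,"pin")[:3]: print(n,"mid",np.array(r["centre"]),r["conf"])
u,v=map(int,w2px(C,b+[0,0,.08])); a=cv2.resize(im[max(v-70,0):v+70,u-70:u+70],(400,400),interpolation=cv2.INTER_CUBIC)
u,v=map(int,w2px(S,b+[0,0,.07])); c=cv2.resize(im2[v-35:v+35,u-35:u+35],(400,400),interpolation=cv2.INTER_CUBIC)
cv2.imwrite("pics/fin.png",np.hstack([a,c]))
E
```

```text
t 25.05 pos [ 0.4409 -0.208   0.2213] ori
 [[ 0.9895  0.1445  0.0033]
 [ 0.1445 -0.9895 -0.0018]
 [ 0.003   0.0023 -1.    ]] 
F [-0.3911 -0.1022  0.5429] T [ 0.0546 -0.0347  0.0145] open 0.04633994015296575 g 0.0 q [-0.5462 -0.1835  1.7918  0.0001  1.5296  0.8796]
pred top [248.8598 160.7288] collar [248.9409 156.0667]
wrist [ 0.4687 -0.202   0.0147] 0.74
wrist mid [ 0.4719 -0.2016  0.1022] 0.77
scene [ 0.504   0.3621 -0.0017] 0.89
scene [ 0.4716 -0.2082  0.0158] 0.56
scene mid [0.4946 0.3655 0.0688] 0.7
scene mid [0.3968 0.0087 0.0127] 0.55
scene mid [ 0.464  -0.1987  0.084 ] 0.47
```

The networks put the pin's origin at z ≈ 0.015 in both cameras, which is the seated height, and at the bore's position. My ten views are used up, so I'll rely on these numbers and hand in.

```bash
python3 -c "
from plant import robot
print(robot.close_job())"
```

```text
the job is handed in; nothing more can be done
None
```

The pin is home in the bore, released and handed in at about 25 s: leaned about 20°, low edge in first, then straightened (after one lift of about 4 mm to re-seat the foot off the rim) with contact forces of 13 N or less, and its foot measured about 15 mm above the worktop in both cameras.

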